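Take the bamboo fork off its peg and stand it in the cup

ROBOT

A 6-joint arm with a two-finger parallel gripper is mounted at the origin on the work surface. World frame = base frame: x ahead of the robot, y to its left, z up, the work surface at z = 0. Lengths are in mm, angles in rad, forces in N, time in s.
With the tool pointing down it reaches from about 325 to 900 mm from the base axis. Payload 6.1 kg.
Tool frame: the origin (TCP) lies midway between the tips of the shut fingers; the grasp point (between the pads) lies 19 mm behind it; z points along the fingers, y is the direction in which the jaws open and shut (so a half turn about z gives the same grasp; the last joint's range is limited). The gripper opens to 85 mm and grips with 20 to 120 N. Pads are 22 mm wide; open, the fingers measure 114 mm over their backs; the gripper's body (76 mm by 85 mm) begins 54 mm behind the grasp point. The pads swing forward as they close: fully open they stand 13 mm farther back than shut.
Start: joints at [1.045, 0.22, 1.526, -0, 1.395, -0.126], TCP at [243.269, 575.705, 231.3] pointing down, gripper open.
Joint ranges: [-2.98, 2.98], [-0.91, 2.08], [0.09, 2.57], [-1.24, 4.39], [0.2, 2.65], [-2.68, 2.68]. Speed limits (rad/s): [2.57, 2.57, 3.01, 3.14, 3.14, 3.14].

INTERFACE

Orientations are given as a unit quaternion [w, x, y, z].
In Python, from cell import ctrl, cams, silhouettes, pinpoint gives the robot as it stands.
- The arm moves only by the tool jog_arm, never from a script. Its argument "commands" is a list of rows, each an object with "delta_pos": the shift along the tool's x, y, z in cm, a list of three; "angular": the turn, a rotation vector about the tool's x, y, z in rad, a list of three. In form: [{"delta_pos": [tx, ty, tz], "angular": [rx, ry, rz]}, ...]. A call has 1 to 8 rows; each row shifts and turns the commanded pose from where the row before left it, along the tool's axes as they then stand; what a row does not reach is not made up. A row lasts 1/8 s, in which the tool goes at most 62.5 mm and 10.7 degrees, less where a joint would pass 70% of its speed; a pose out of reach is approached as far as the arm can. A call with a gripper value outside its range is refused whole. "jaw" is the opening, from 0 (shut) to 1 (fully open), set as the call begins (left out, the last holds). The fingers move at their own pace and stop on an object; "grip_force" is the grip in N (left out, the last holds). Time passes only in rows, so rows that do not move let the fingers close. It gives the time, the measured TCP pose, the force and the opening at its end, in the units of the state.
- ctrl.sense(): the state, without advancing time (a new reading comes with each control period).
- cams.capture(name): name is "scene" or "top"; returns a dict with "img" (480x640x3 uint8, red, green, blue), "mtx" (3x3 intrinsics, pixels), "rvec" (rotation vector, rad) and "tvec" (3), from world to camera coordinates, as OpenCV has them. Camera axes: x right, y down, z forward; pixel columns grow to the right and rows downward; lengths in mm; the calibration is good to about 2 mm. A picture is of the moment at which its call begins. There is no depth.
- ctrl.job_done(): hands the job in, once; it reports no verdict.
Trained networks look in a picture, given as the dict that the camera call returned (one of the last four; its "shot" number tells which), for a name from the list of things; names that differ only in an ending like _2 or _b are one class to them, and where a whole thing is asked for, a point or a joint stands for the part that bears it (a point fixed in the world has none). Each returns a list of dicts, best first, with "confidence" (0 to 1); they miss things now and then, are a little off and sometimes report something else, mostly with a low value. They report only what shows in the picture. A call takes as long as a camera call. They do not tell look-alikes from the thing itself.
- silhouettes(query, picture): "region" (480x640 bool, what is visible of it) and "point" ([row, column] in pixels, amid what is visible of it).
- pinpoint(query, picture): "point" ([row, column] in pixels: a listed point, or the origin of a listed thing).
The state is a dict: "t": time; "joints": joint angles; "joint_vel": joint speeds; "joint_efforts": joint torques, N m; "tool_pos": TCP position; "tool_rot": TCP orientation; "contact_force": force on the tool from outside, world axes, zero at the start; "wrist_torque": the same for the moment, N m; "gripper_width": finger opening in mm.
Only numpy, scipy, OpenCV 4.12 (cv2) and the standard library are available. Lean on these libraries where they do the work, as an engineer would, in place of code of your own. Each camera call takes 0.05 s, during which the arm holds its last target.

TASK

Lift the bamboo fork up and off its peg on the utensil stand and put it, tines first, into the open plastic drinking cup, so that it is left standing in the cup with its tines at the bottom. Leave the spoon and the turner hanging where they are, and leave the cup standing upright in its place.

Things in the scene. Friction and masses are not known exactly. Their poses are not given: they have to be found in the camera images.
- fork: Bamboo fork, 182 mm, hanging upright, three tines at the bottom (34 mm wide). Origin: middle of the tine ends; z up its length, y across its width, -x the way its peg points. Top tab to grip from above: z 156-182, 30 wide (y), 7 thick (x). Slot for the peg: z 116-156, 18 wide. To free it: raise it 13 to 30 mm (21 is the middle), then at least 35 mm along -x.
- spoon: Bamboo spoon, round bowl 48 mm across at the bottom; size, loop end and frame as the fork (origin at the lower end). It stays on its peg. The three utensils hang 100 mm apart on 7 mm pegs, in any order. Each peg's top is 200 mm above the bench; its end, 25 mm in front (-x) of the utensil, is turned up 10 mm.
- turner: Bamboo turner, flat plain blade 56 mm wide at the bottom; size, loop end and frame as the fork. It stays on its peg. The fixed dark metal stand: a beam 12 mm thick, top 202 mm high, its middle 40 mm behind (+x of) the utensils, on two posts as high, 157 mm either side of the middle peg; foot slab 16 mm high.
- cup: The only open cup: loose plastic tumbler, 100 mm tall, 66 mm across the foot, 86 mm across the rim, wall 3, inner floor 5 mm above its underside. Origin: centre of the underside; z up. It stands in a row to the right (-y) of the stand; a closed snack box 69 mm high is 130 mm to its left or right; a jar (140 high) and bottle (178 high) end the row on the right.
There are look-alikes about, which are no part of the job. Leave any purple or red look-alike of the fork alone.

How it is judged (in metres and radians):
On the way:
1. the fork is off its peg, held by the gripper with its tines raised to the level of the cup's rim (90 mm or more above the bench) (height (world z) of fork above 0.09 m and contact force between the fingers and fork above 0.2 N), for 0.1 s.
At the end, for the whole second after the job is handed in: The fork is at rest in the cup, tine ends within 36 mm of the cup's axis and 35 mm above its underside, leaning at most 57 degrees. The cup is upright within 10 degrees and 40 mm of its start; spoon and turner hang within 30 mm of theirs (horizontal distance between fork and cup below 0.036 m and z of fork in the frame of cup between -0.005 and 0.035 m and angle between fork's own z axis and vertical below 1 rad and angle between cup's own z axis and vertical below 0.17 rad and distance of cup from where it was at the start of the episode below 0.04 m and distance of each of spoon, turner from where it was at the start of the episode below 0.03 m and linear speed of each of fork, cup below 0.03 m/s); the robot touches nothing.
It fails at once if the spoon or the turner is knocked off its peg or dragged more than 60 mm (distance of any of spoon, turner from where it was at the start of the episode above 0.06 m).
It fails at once if the cup is knocked over (tilted past 35 degrees) (angle between cup's own z axis and vertical above 0.61 rad).
It also fails if it takes over 48 s, if anything falls off the work surface, if the arm or the gripper's body presses on something with over 40 N, if the wrist force passes 120 N, or if a joint passes its speed limit or range.

## Working session

There is one attempt and no reset: what is moved stays moved. The work goes in short steps, Python scripts to look and compute and a tool call to move; the robot and the scene stay as the last step left them, time stands still between calls to the robot, and variables do not carry over. Pictures are saved under pics/ and viewed, and the job is handed in when it is done.

Besides the shell and the picture viewer there is one more tool, called after "Call:" in YAML: its name, and indented under it one key for each argument. jog_arm: Moves the arm, as the interface text tells. Its arguments: {"type":"object","properties":{"commands":{"type":"array"},"jaw":{"type":"number"},"grip_force":{"type":"number"}},"required":["commands"]}

```bash
ls; mkdir -p pics
python3 - <<'E'
from cell import ctrl,cams,silhouettes,pinpoint
import cv2,pickle
print(ctrl.sense())
for n in ["scene","top"]:
    p=cams.capture(n); cv2.imwrite(f"pics/{n}0.png",p["img"][:,:,::-1]); pickle.dump(p,open(f"{n}0.pkl","wb"))
    print(n,p["mtx"].tolist(),p["rvec"],p["tvec"])
    for q in ["fork","spoon","turner","cup"]:
        print(q,[(round(d["confidence"],2),d["point"]) for d in pinpoint(q,p)],[(round(d["confidence"],2),d["point"],int(d["region"].sum())) for d in silhouettes(q,p)])
E
```

```text
pics
{'t': 0.0, 'joints': array([ 1.04494488e+00,  2.21220007e-01,  1.52757538e+00, -2.76057404e-05,
        1.39473333e+00, -1.26104405e-01]), 'joint_vel': array([ 0.00106385,  0.00093675,  0.00112412, -0.00018154,  0.00020611,
        0.00099737]), 'joint_efforts': array([-2.88134634e-04, -4.96886230e+01, -3.89401639e+01, -2.74395215e-04,
        1.11927657e-02,  2.85496145e-05]), 'tool_pos': array([242.95219536, 575.19623692, 230.22196205]), 'tool_rot': array([-2.97126278e-04,  1.98542894e-01,  9.80091721e-01, -9.21404052e-04]), 'contact_force': array([ 0.71468069, -0.47832965, -0.16880142]), 'wrist_torque': array([-0.01272435, -0.03246862, -0.01357782]), 'gripper_width': 85.28653041917111}
scene [[615.8383407731372, 0.0, 323.1534644587395], [0.0, 615.8383407731372, 241.97774312522404], [0.0, 0.0, 1.0]] [ 1.42660846  1.93530521 -0.95101978] [ 140.74734971 -275.09290887 1615.56094331]
fork [(0.94, [265.9, 377.5]), (0.76, [240.5, 366.4]), (0.62, [249.9, 410.8])] [(0.9, [196.2, 371.2], 343), (0.78, [204.2, 415.6], 885), (0.63, [224.7, 380.0], 1012)]
spoon [(0.64, [271.4, 433.5])] [(0.98, [238.2, 440.2], 1128)]
turner [(0.55, [276.5, 486.4])] [(0.61, [256.8, 495.9], 1505)]
cup [(0.67, [228.9, 234.4]), (0.62, [264.2, 375.9])] [(0.95, [205.7, 233.3], 2303)]
top [[595.3453912116146, 0.0, 312.69321394866125], [0.0, 595.3453912116146, 234.37367336926192], [0.0, 0.0, 1.0]] [ 2.1305851  -2.17620768  0.12024773] [ 10.87965368 540.20299871 957.88906978]
fork [(0.86, [214.4, 236.9]), (0.81, [290.1, 211.7]), (0.79, [292.7, 267.1])] [(0.84, [287.1, 260.7], 325), (0.65, [202.6, 229.4], 512), (0.55, [287.5, 200.3], 199)]
spoon [(0.86, [221.9, 173.8])] [(0.64, [209.7, 157.3], 646)]
turner [(0.9, [228.9, 113.0])] [(0.87, [218.6, 94.6], 655)]
cup [(0.76, [255.6, 418.3])] [(0.95, [248.5, 431.0], 2529)]
```

View pics/scene0.png

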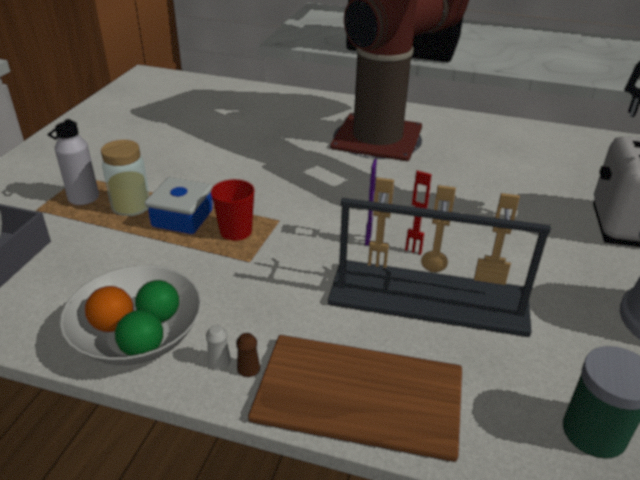

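View pics/top0.png

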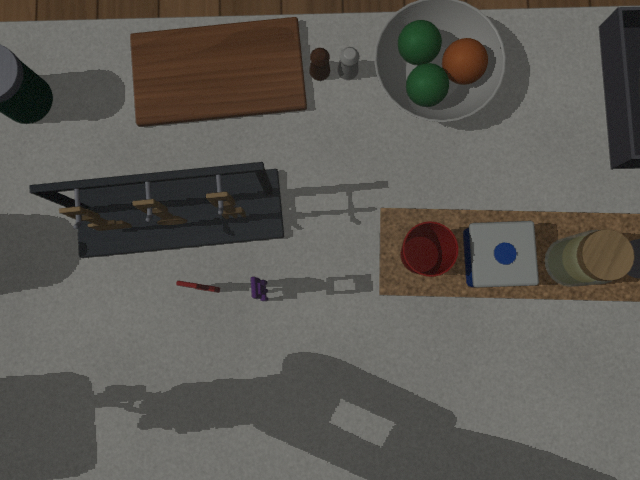

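The bamboo fork hangs at the right end of the stand: tines at about scene (265,377) and top (214,237). Look-alikes: the red fork at scene (250,411) / top (290,200), and the purple fork at scene (240,366) / top (288,260). The red open cup is at scene (210,234) / top (249,430), with the snack box beyond it at top (253,505).

```bash
cat > h.py <<'E'
import numpy as np,cv2,pickle
def cam(p):
    R=cv2.Rodrigues(np.array(p["rvec"],float))[0]; t=np.array(p["tvec"],float).ravel(); return np.array(p["mtx"]),R,t
def ray(p,rc):
    K,R,t=cam(p); d=R.T@np.linalg.inv(K)@[rc[1],rc[0],1]; return -R.T@t,d
def onz(p,rc,z):
    c,d=ray(p,rc); return c+d*(z-c[2])/d[2]
def tri(p,a,q,b):
    c1,d1=ray(p,a);c2,d2=ray(q,b)
    s=np.linalg.lstsq(np.c_[d1,-d2],c2-c1,rcond=None)[0]
    x,y=c1+s[0]*d1,c2+s[1]*d2; return (x+y)/2,np.linalg.norm(x-y)
def proj(p,X):
    K,R,t=cam(p); return cv2.projectPoints(np.atleast_2d(np.array(X,float)),np.array(p["rvec"],float),t,K,None)[0][:,0,::-1]
E
python3 - <<'E'
from h import *
np.set_printoptions(precision=1,suppress=True)
s=pickle.load(open("scene0.pkl","rb"));t=pickle.load(open("top0.pkl","rb"))
for n,a,b,z in [("fork",(265.9,377.5),(214.4,236.9),44),("spoon",(271.4,433.5),(221.9,173.8),44),("turner",(276.5,486.4),(228.9,113),44),("purple",(240.5,366.4),(292.7,267.1),44),("red",(249.9,410.8),(290.1,211.7),44),("cup",(228.9,234.4),(255.6,418.3),0)]:
    x,e=tri(s,a,t,b); print(n,x,round(e,1),onz(s,a,z),onz(t,b,z))
for n,p,box,k in [("scene",s,(150,340,300,540),4),("top",t,(160,20,310,300),2.8)]:
    r0,c0,r1,c1=box; cv2.imwrite(f"pics/{n}crop0.png",cv2.resize(p["img"][r0:r1,c0:c1,::-1],None,fx=k,fy=k,interpolation=2))
E
```

```text
fork [575.2 125.9  40.6] 2.8 [578.9 127.9  44. ] [575.  124.1  44. ]
spoon [564.7 227.8  45.5] 1.0 [563.  227.3  44. ] [564.8 228.7  44. ]
turner [554.9 322.9  51.2] 7.8 [547.9 319.6  44. ] [555.3 329.4  44. ]
purple [446.3  79.2  -3.8] 1.0 [510.   90.9  44. ] [445.   75.5  44. ]
red [452.8 172.6  -0.8] 2.8 [512.8 177.1  44. ] [451.1 165.8  44. ]
cup [ 504.6 -182.5    5.7] 7.2 [ 497.7 -189.8    0. ] [ 503.9 -180.     0. ]
```

View pics/scenecrop0.png

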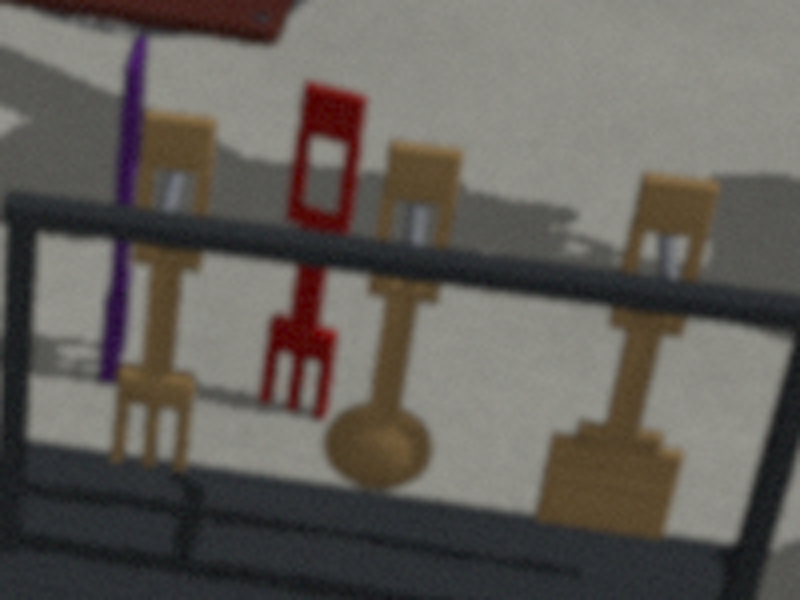

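View pics/topcrop0.png

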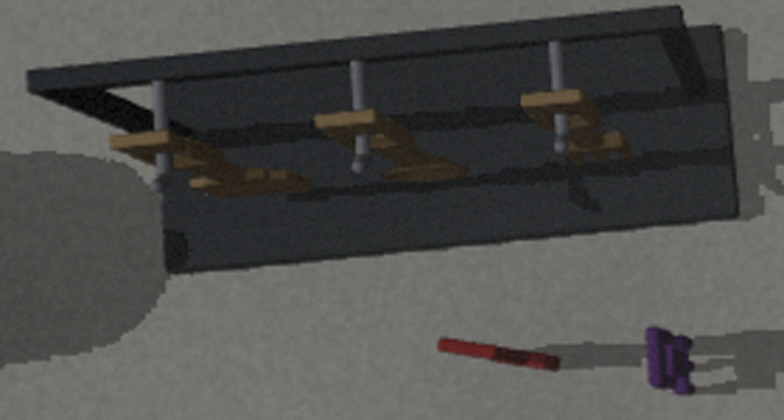

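The bamboo fork (scene crop, left utensil, tines at (265,377) full-frame) is on the stand peg. The purple fork (edge-on) and the red fork stand in front on the bench, since both triangulate to z≈0. The two cameras disagree on the cup by about 10 mm, so I'll fit its shape, and I'll overlay the fork model to check its position and yaw.

```bash
cat > m1.py <<'E'
from cell import cams,silhouettes
from h import *
from scipy.optimize import minimize
np.set_printoptions(precision=1,suppress=True)
P={n:cams.capture(n) for n in ["scene","top"]}
M={n:silhouettes("cup",P[n])[0]["region"] for n in P}
a=np.linspace(0,2*np.pi,48)
def cupmask(p,x,y):
    pts=np.r_[np.c_[x+33*np.cos(a),y+33*np.sin(a),0*a],np.c_[x+43*np.cos(a),y+43*np.sin(a),0*a+100]]
    h=cv2.convexHull(proj(p,pts)[:,::-1].astype(np.float32))
    m=np.zeros((480,640),np.uint8); cv2.fillConvexPoly(m,np.round(h*16).astype(np.int32),1,shift=4); return m>0
def cost(v,ns): return sum(1-(cupmask(P[n],*v)&M[n]).sum()/(cupmask(P[n],*v)|M[n]).sum() for n in ns)
for ns in (["scene"],["top"],["scene","top"]):
    r=minimize(cost,[501,-184],args=(ns,),method="Nelder-Mead",options=dict(initial_simplex=[[490,-195],[515,-184],[500,-170]])); print(ns,r.x,r.fun)
C=r.x
# utensil yaw & overlay
F=np.array([575,125.5,44]); th=0.1
prof=np.array([[-17,0],[17,0],[17,40],[6,45],[6,105],[15,112],[15,182],[-15,182],[-15,112],[-6,105],[-6,45],[-17,40]])
slot=np.array([[-9,116],[9,116],[9,156],[-9,156]])
ey=np.array([-np.sin(th),np.cos(th),0]);ez=np.array([0,0,1])
for n,box,k in [("scene",(160,340,300,440),5),("top",(170,180,310,300),5)]:
    p=P[n]; im=p["img"][:,:,::-1].copy(); im=cv2.resize(im,None,fx=k,fy=k,interpolation=2)
    for pl in (prof,slot):
        X=F+pl[:,:1]*ey+pl[:,1:]*ez
        cv2.polylines(im,[np.round((proj(p,X)[:,::-1]+.5)*k).astype(np.int32)],True,(0,255,0),1)
    r0,c0,r1,c1=[int(v*k) for v in box]; cv2.imwrite(f"pics/{n}fk1.png",im[r0:r1,c0:c1])
E
python3 m1.py
```

```text
['scene'] [ 503.5 -183.7] 0.03924105217766283
['top'] [ 506.2 -181.7] 0.017287744909719516
['scene', 'top'] [ 506.2 -182. ] 0.07645806726266502
```

```bash
python3 -c "
import cv2,numpy as np
a=cv2.imread('pics/scenefk1.png');b=cv2.imread('pics/topfk1.png');a=cv2.resize(a,None,fx=.75,fy=.75);b=cv2.resize(b,None,fx=.75,fy=.75)
h=max(a.shape[0],b.shape[0]);f=lambda i:cv2.copyMakeBorder(i,0,h-i.shape[0],0,0,0)
o=np.hstack([f(a),f(b)]);print(o.shape);cv2.imwrite('pics/fk1.png',cv2.resize(o,(min(800,o.shape[1]),h)))"
```

```text
(525, 825, 3)
```

View pics/fk1.png

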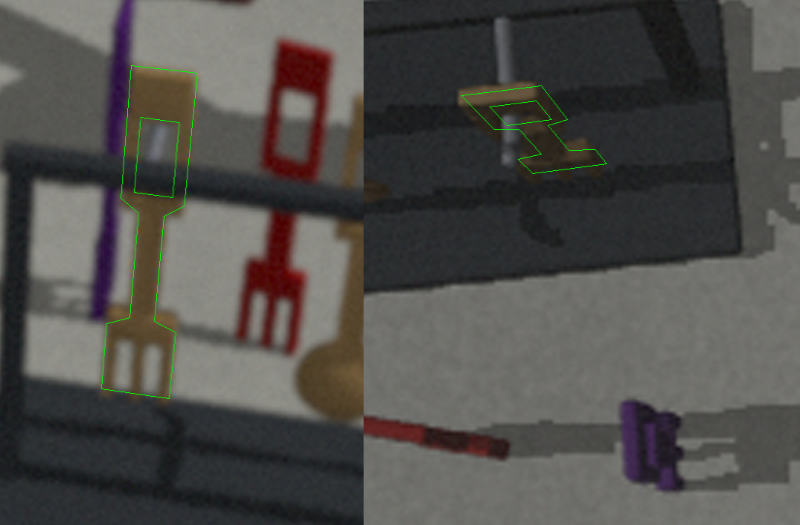

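The overlay matches in both views: fork origin ≈ (575,125.5,44), yaw ≈ 0.09; cup axis ≈ (505,-182). I'll grip across the 30 mm width, which keeps the fingers clear of the upturned peg end. First move: raise and turn the tool.

Call:
jog_arm:
  commands:
    - {"delta_pos":[0,0,-1.5],"angular":[0,0,-0.123]}
    - {"delta_pos":[0,0,-1.5],"angular":[0,0,-0.123]}
    - {"delta_pos":[0,0,-1.5],"angular":[0,0,-0.123]}
    - {"delta_pos":[0,0,-1.5],"angular":[0,0,-0.123]}
    - {"delta_pos":[0,0,0],"angular":[0,0,0]}
  jaw: 0.8

```text
t: 1.72
tool_pos: [243.6, 576.4, 292.9]
tool_rot: [0.001, -0.046, 0.999, 0.001]
contact_force: [-0.2, 0.2, -0.1]
gripper_width: 68.3
```

```bash
cat > go.py <<'E'
import sys
from cell import ctrl
from h import *
from scipy.spatial.transform import Rotation as Ro
np.set_printoptions(precision=3,suppress=True)
def st():
    s=ctrl.sense(); q=s["tool_rot"]; R=Ro.from_quat([q[1],q[2],q[3],q[0]]).as_matrix(); return s,R
if __name__=="__main__":
    s,R=st(); print("t",s["t"],"pos",s["tool_pos"],"j",s["joints"],"w",s["gripper_width"],"F",s["contact_force"],"M",s["wrist_torque"])
    print("axes x",R[:,0],"y",R[:,1],"z",R[:,2],"yaw(y-axis)",np.arctan2(-R[0,1],R[1,1]))
    if len(sys.argv)>3:
        d=np.array(list(map(float,sys.argv[1:4])))-s["tool_pos"]; print("delta tool cm",R.T@d/10)
E
python3 go.py 575 125.5 290
```

```text
t 1.725 pos [243.64  576.381 292.879] j [ 1.045  0.188  1.45  -0.     1.501 -0.617] w 68.26553640761786 F [-0.209  0.191 -0.122] M [-0.02  -0.03  -0.021]
axes x [-0.996 -0.091 -0.002] y [-0.091  0.996  0.002] z [ 0.001  0.003 -1.   ] yaw(y-axis) 0.09116381857536326
delta tool cm [-28.893 -47.918   0.222]
```

Call:
jog_arm:
  commands:
    - {"delta_pos":[-2.4,-4,0],"angular":[0,0,0]}
    - {"delta_pos":[-2.4,-4,0],"angular":[0,0,0]}
    - {"delta_pos":[-2.4,-4,0],"angular":[0,0,0]}
    - {"delta_pos":[-2.4,-4,0],"angular":[0,0,0]}
    - {"delta_pos":[-2.4,-4,0],"angular":[0,0,0]}
    - {"delta_pos":[-2.4,-4,0],"angular":[0,0,0]}
    - {"delta_pos":[-2.4,-4,0],"angular":[0,0,0]}
    - {"delta_pos":[-2.4,-4,0],"angular":[0,0,0]}

```text
t: 2.72
tool_pos: [464.3, 273.3, 290.4]
tool_rot: [-0.0, -0.045, 0.999, -0.0]
contact_force: [0.4, 0.7, 0.0]
gripper_width: 67.8
```

Call:
jog_arm:
  commands:
    - {"delta_pos":[-2.4,-4,0],"angular":[0,0,0]}
    - {"delta_pos":[-2.4,-4,0],"angular":[0,0,0]}
    - {"delta_pos":[-2.4,-4,0],"angular":[0,0,0]}
    - {"delta_pos":[-2.4,-3.9,0],"angular":[0,0,0]}
    - {"delta_pos":[0,0,0],"angular":[0,0,0]}
    - {"delta_pos":[0,0,0],"angular":[0,0,0]}

```text
t: 3.48
tool_pos: [573.6, 125.5, 290.4]
tool_rot: [-0.001, -0.045, 0.999, 0.0]
contact_force: [0.1, -0.2, -0.5]
gripper_width: 68.5
```

```bash
python3 go.py 575 125.5 290
cat > shot.py <<'E'
import sys
from cell import cams
from h import *
for n in ["scene","top"]:
    p=cams.capture(n); cv2.imwrite(f"pics/{n}{sys.argv[1]}.png",p["img"][:,:,::-1]); pickle.dump(p,open(f"{n}{sys.argv[1]}.pkl","wb"))
s=cv2.imread(f"pics/scene{sys.argv[1]}.png")[80:320,190:590];t=cv2.imread(f"pics/top{sys.argv[1]}.png")[120:360,50:450]
cv2.imwrite(f"pics/both{sys.argv[1]}.png",np.vstack([cv2.resize(i,None,fx=1.25,fy=1.25) for i in (s,t)]))
E
python3 shot.py 2
```

```text
t 3.475 pos [573.575 125.491 290.379] j [ 0.081  0.099  1.553  0.001  1.492 -1.58 ] w 68.51787039815756 F [ 0.064 -0.191 -0.511] M [-0.017  0.041 -0.011]
axes x [-0.996 -0.09   0.002] y [-0.09   0.996  0.001] z [-0.002  0.    -1.   ] yaw(y-axis) 0.0902052194291014
delta tool cm [-0.142 -0.012  0.038]
```

View pics/both2.png

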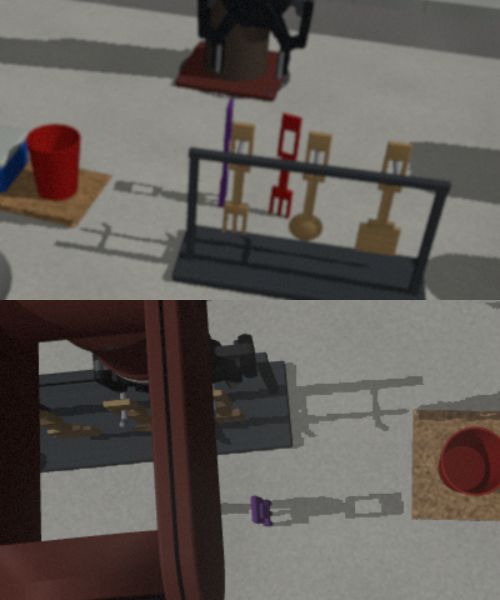

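The gripper is above the fork, at scene crop (250,50), and the scene is undisturbed. The arm hides the fork from the top camera. Descending in two stages.

Call:
jog_arm:
  commands:
    - {"delta_pos":[-0.14,0,1.5],"angular":[0,0,0]}
    - {"delta_pos":[0,0,1.5],"angular":[0,0,0]}
    - {"delta_pos":[0,0,1.5],"angular":[0,0,0]}
    - {"delta_pos":[0,0,1.0],"angular":[0,0,0]}
    - {"delta_pos":[0,0,0.5],"angular":[0,0,0]}
    - {"delta_pos":[0,0,0],"angular":[0,0,0]}

```text
t: 4.32
tool_pos: [575.5, 125.3, 231.0]
tool_rot: [-0.0, -0.046, 0.999, -0.0]
contact_force: [0.4, -0.4, 0.4]
gripper_width: 68.3
```

```bash
python3 go.py 575 125.5 199; python3 shot.py 3; python3 -c "
import cv2;i=cv2.imread('pics/scene3.png')[120:280,320:480];cv2.imwrite('pics/c3.png',cv2.resize(i,None,fx=3.7,fy=3.7,interpolation=2))"
```

```text
t 4.325 pos [575.457 125.302 230.966] j [ 0.081  0.136  1.624 -0.     1.383 -1.582] w 68.3194745629979 F [ 0.357 -0.448  0.4  ] M [ 0.018  0.003 -0.039]
axes x [-0.996 -0.092  0.001] y [-0.092  0.996 -0.   ] z [-0.001 -0.    -1.   ] yaw(y-axis) 0.09205923557924414
delta tool cm [0.042 0.024 3.197]
```

View pics/c3.png

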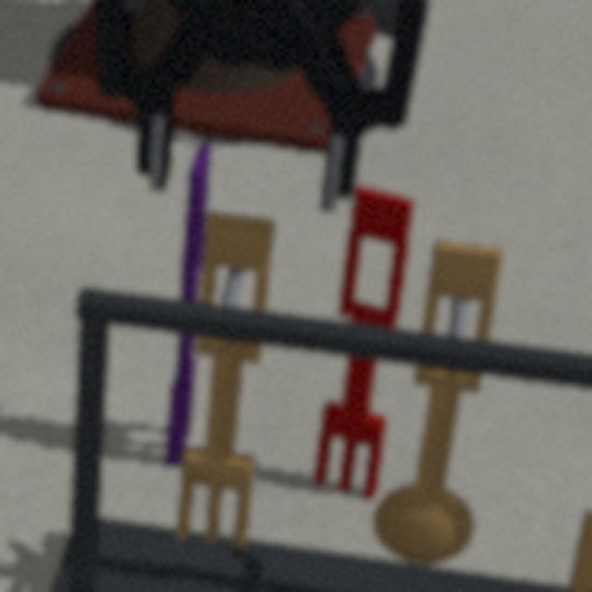

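The fingertips, at crop (158,185) and (330,207), straddle the fork tab at (240,225) symmetrically. Lowering, then closing.

Call:
jog_arm:
  commands:
    - {"delta_pos":[0,0,1.0],"angular":[0,0,0]}
    - {"delta_pos":[0,0,1.0],"angular":[0,0,0]}
    - {"delta_pos":[0,0,0.8],"angular":[0,0,0]}
    - {"delta_pos":[0,0,0.4],"angular":[0,0,0]}
    - {"delta_pos":[0,0,0],"angular":[0,0,0]}

```text
t: 5.05
tool_pos: [575.3, 125.3, 198.8]
tool_rot: [-0.0, -0.046, 0.999, -0.0]
contact_force: [-0.1, 0.2, 0.2]
gripper_width: 68.7
```

Call:
jog_arm:
  commands:
    - {"delta_pos":[0,0,0],"angular":[0,0,0]}
    - {"delta_pos":[0,0,0],"angular":[0,0,0]}
    - {"delta_pos":[0,0,0],"angular":[0,0,0]}
    - {"delta_pos":[0,0,0],"angular":[0,0,0]}
    - {"delta_pos":[0,0,0],"angular":[0,0,0]}
    - {"delta_pos":[0,0,0],"angular":[0,0,0]}
  jaw: 0.2
  grip_force: 40

```text
t: 5.8
tool_pos: [575.8, 125.4, 199.8]
tool_rot: [0.0, -0.046, 0.999, 0.0]
contact_force: [-0.4, 0.3, 3.3]
gripper_width: 28.8
```

```bash
python3 go.py; python3 shot.py 4; python3 -c "
import cv2;i=cv2.imread('pics/scene4.png')[120:280,320:480];cv2.imwrite('pics/c4.png',cv2.resize(i,None,fx=3.7,fy=3.7,interpolation=2))"
```

```text
t 5.8 pos [575.831 125.439 199.75 ] j [ 0.081  0.159  1.657  0.     1.325 -1.582] w 28.826542346215707 F [-0.415  0.307  3.316] M [0.035 0.061 0.009]
axes x [-0.996 -0.092 -0.001] y [-0.092  0.996  0.   ] z [ 0.001  0.    -1.   ] yaw(y-axis) 0.09219160345065713
```

View pics/c4.png

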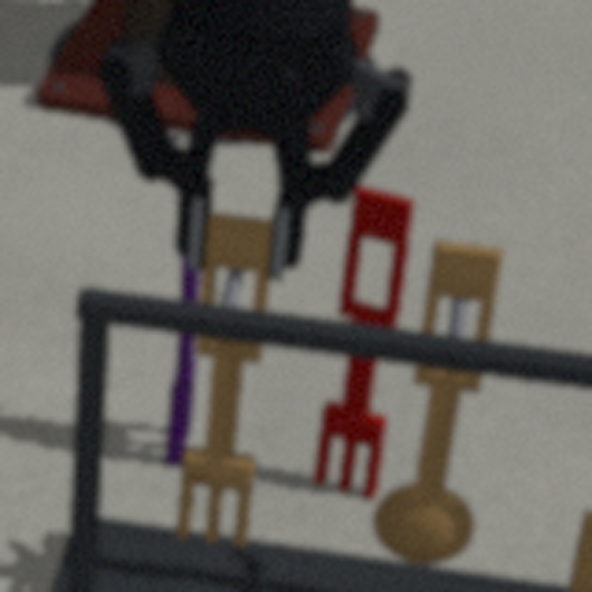

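Gripped (opening 28.8 mm, about the 30 mm tab). Now raising it 21 mm, then moving along −x off the peg.

Call:
jog_arm:
  commands:
    - {"delta_pos":[0,0,-0.7],"angular":[0,0,0]}
    - {"delta_pos":[0,0,-0.7],"angular":[0,0,0]}
    - {"delta_pos":[0,0,-0.7],"angular":[0,0,0]}
    - {"delta_pos":[0,0,0],"angular":[0,0,0]}
    - {"delta_pos":[0,0,0],"angular":[0,0,0]}
  jaw: 0.1
  grip_force: 60

```text
t: 6.52
tool_pos: [575.5, 125.4, 220.2]
tool_rot: [-0.0, -0.046, 0.999, -0.0]
contact_force: [0.0, -0.6, -0.0]
gripper_width: 28.5
```

```bash
python3 go.py; python3 shot.py 5; python3 -c "
import cv2;i=cv2.imread('pics/scene5.png')[120:280,320:480];cv2.imwrite('pics/c5.png',cv2.resize(i,None,fx=3.7,fy=3.7,interpolation=2))"
```

```text
t 6.525 pos [575.456 125.354 220.176] j [ 0.081  0.143  1.636 -0.     1.363 -1.582] w 28.475643752817273 F [ 0.034 -0.631 -0.037] M [-0.039  0.026  0.043]
axes x [-0.996 -0.092  0.   ] y [-0.092  0.996 -0.   ] z [-0. -0. -1.] yaw(y-axis) 0.09215292225952249
```

View pics/c5.png

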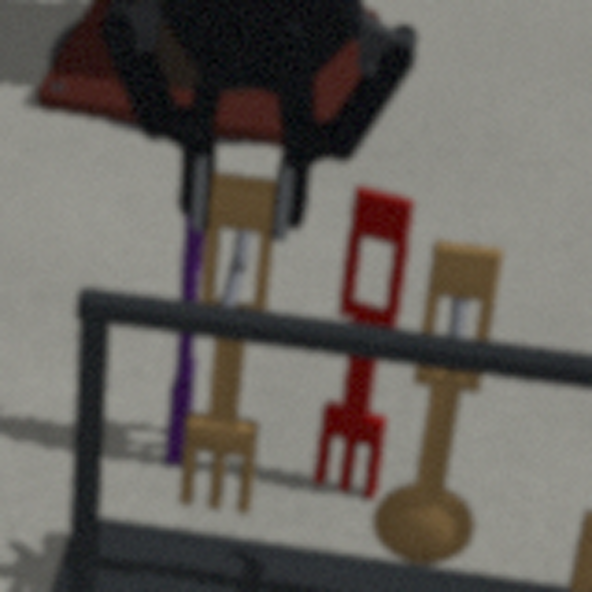

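The fork has been lifted vertically in the gripper (tines from crop row 540 to 508), and the peg shows low in its slot. Now forward off the peg.

Call:
jog_arm:
  commands:
    - {"delta_pos":[0.8,0,0],"angular":[0,0,0]}
    - {"delta_pos":[0.9,0,0],"angular":[0,0,0]}
    - {"delta_pos":[0.9,0,0],"angular":[0,0,0]}
    - {"delta_pos":[0.9,0,0],"angular":[0,0,0]}
    - {"delta_pos":[0.9,0,0],"angular":[0,0,0]}
    - {"delta_pos":[0.4,0,0],"angular":[0,0,0]}
    - {"delta_pos":[0,0,0],"angular":[0,0,0]}

```text
t: 7.5
tool_pos: [527.6, 121.0, 220.5]
tool_rot: [0.0, -0.046, 0.999, 0.0]
contact_force: [0.3, 0.7, -0.5]
gripper_width: 28.3
```

```bash
python3 go.py; python3 shot.py 6; python3 -c "
import cv2;i=cv2.imread('pics/scene6.png')[100:280,320:520];cv2.imwrite('pics/c6.png',cv2.resize(i,None,fx=3.2,fy=3.2,interpolation=2))"
```

```text
t 7.5 pos [527.626 120.958 220.469] j [ 0.08   0.028  1.758  0.     1.355 -1.583] w 28.309679659457352 F [ 0.343  0.72  -0.474] M [-0.044  0.044 -0.038]
axes x [-0.996 -0.092 -0.   ] y [-0.092  0.996  0.   ] z [ 0.  0. -1.] yaw(y-axis) 0.09217360463830467
```

View pics/c6.png

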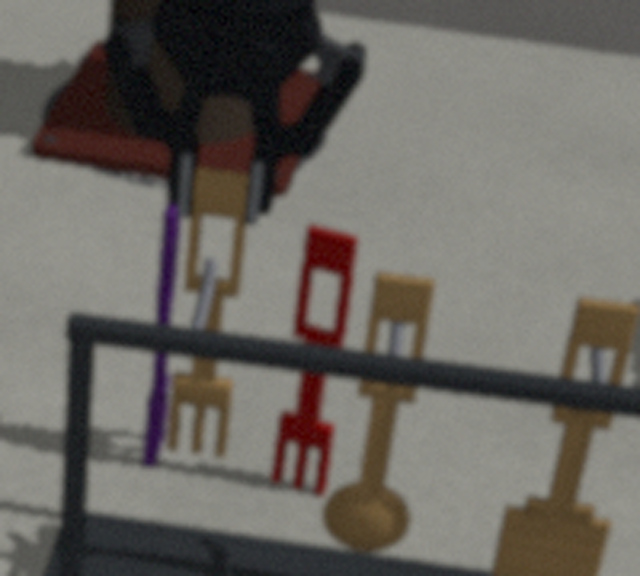

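The fork is clear of the peg, and the spoon and turner hang as before. Raising 85 mm.

Call:
jog_arm:
  commands:
    - {"delta_pos":[0,0,-1.5],"angular":[0,0,0]}
    - {"delta_pos":[0,0,-2.0],"angular":[0,0,0]}
    - {"delta_pos":[0,0,-2.0],"angular":[0,0,0]}
    - {"delta_pos":[0,0,-2.0],"angular":[0,0,0]}
    - {"delta_pos":[0,0,-1.0],"angular":[0,0,0]}
    - {"delta_pos":[0,0,0],"angular":[0,0,0]}

```text
t: 8.35
tool_pos: [528.2, 121.0, 306.3]
tool_rot: [0.001, -0.046, 0.999, 0.0]
contact_force: [0.2, 0.6, -1.1]
gripper_width: 28.6
```

```bash
python3 go.py 505 -182 305; python3 shot.py 7
```

```text
t 8.35 pos [528.193 121.002 306.331] j [ 0.08  -0.02   1.646  0.     1.514 -1.583] w 28.6287604515558 F [ 0.167  0.631 -1.078] M [-0.028  0.046 -0.012]
axes x [-0.996 -0.092 -0.002] y [-0.092  0.996 -0.   ] z [ 0.002  0.    -1.   ] yaw(y-axis) 0.09219302548974914
delta tool cm [  5.099 -29.958   0.125]
```

View pics/both7.png

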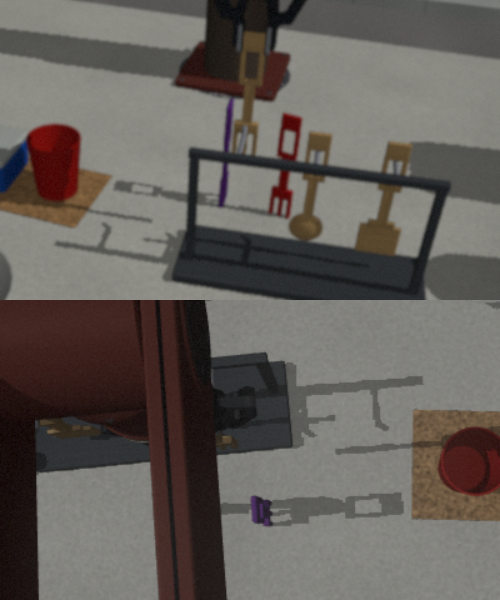

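The fork is held high with its tines at about 150 mm; the left and middle utensils have not moved. Carrying it to the cup.

Call:
jog_arm:
  commands:
    - {"delta_pos":[0.6,-2.5,0],"angular":[0,0,0]}
    - {"delta_pos":[0.6,-4,0],"angular":[0,0,0]}
    - {"delta_pos":[0.6,-4.5,0],"angular":[0,0,0]}
    - {"delta_pos":[0.6,-4.5,0],"angular":[0,0,0]}
    - {"delta_pos":[0.6,-4.5,0],"angular":[0,0,0]}
    - {"delta_pos":[0.6,-4.5,0],"angular":[0,0,0]}
    - {"delta_pos":[0.8,-3.5,0],"angular":[0,0,0]}
    - {"delta_pos":[0.7,-2,0],"angular":[0,0,0]}

```text
t: 9.45
tool_pos: [503.7, -184.1, 303.8]
tool_rot: [-0.001, -0.045, 0.999, 0.0]
contact_force: [0.0, -0.1, -0.1]
gripper_width: 28.9
```

Call:
jog_arm:
  commands:
    - {"delta_pos":[0,0,0],"angular":[0,0,0]}
    - {"delta_pos":[0,0,0],"angular":[0,0,0]}
    - {"delta_pos":[0,0,0],"angular":[0,0,0]}

```text
t: 9.82
tool_pos: [504.7, -181.5, 305.1]
tool_rot: [-0.0, -0.047, 0.999, 0.0]
contact_force: [-0.4, 0.6, -0.0]
gripper_width: 28.7
```

```bash
python3 go.py 505 -182 305; python3 shot.py 8
python3 - <<'E'
from h import *
from go import st
from cell import cams,pinpoint
s,R=st(); tip=s["tool_pos"]+R[:,2]*155.5; print("tip pred",tip)
for n,box,k in [("scene",(60,150,280,350),3),("top",(150,330,370,530),3)]:
    p=cams.capture(n); im=cv2.resize(p["img"][:,:,::-1],None,fx=k,fy=k,interpolation=2)
    print(n,proj(p,tip),[(round(d["confidence"],2),d["point"]) for d in pinpoint("fork",p)])
    X=[tip+R[:,1]*y-R[:,2]*z for y,z in [(-17,0),(17,0),(17,40),(15,112),(15,182),(-15,182),(-15,112),(-17,40)]]
    cv2.polylines(im,[np.round((proj(p,X)[:,::-1]+.5)*k).astype(np.int32)],True,(0,255,0),1)
    a=np.linspace(0,6.28,60)
    cv2.polylines(im,[np.round((proj(p,np.c_[505+43*np.cos(a),-182+43*np.sin(a),0*a+100])[:,::-1]+.5)*k).astype(np.int32)],True,(255,255,0),1)
    r0,c0,r1,c1=[v*k for v in box]; cv2.imwrite(f"pics/{n}ov8.png",im[r0:r1,c0:c1])
E
```

```text
t 9.825 pos [ 504.726 -181.484  305.069] j [-0.492 -0.032  1.66   0.     1.514 -2.157] w 28.67376953754536 F [-0.439  0.614 -0.022] M [ 0.007 -0.015 -0.053]
axes x [-0.996 -0.093  0.   ] y [-0.093  0.996  0.   ] z [-0.  0. -1.] yaw(y-axis) 0.09342530734104429
delta tool cm [-0.022 -0.054  0.007]
tip pred [ 504.796 -181.598  149.805]
scene [[167.978 231.659]] [(0.93, [168.7, 232.8]), (0.84, [238.5, 368.3]), (0.63, [250.1, 411.6])]
top [[246.093 436.233]] [(0.73, [291.0, 211.1]), (0.61, [245.7, 435.7]), (0.6, [293.7, 263.6])]
```

View pics/sceneov8.png

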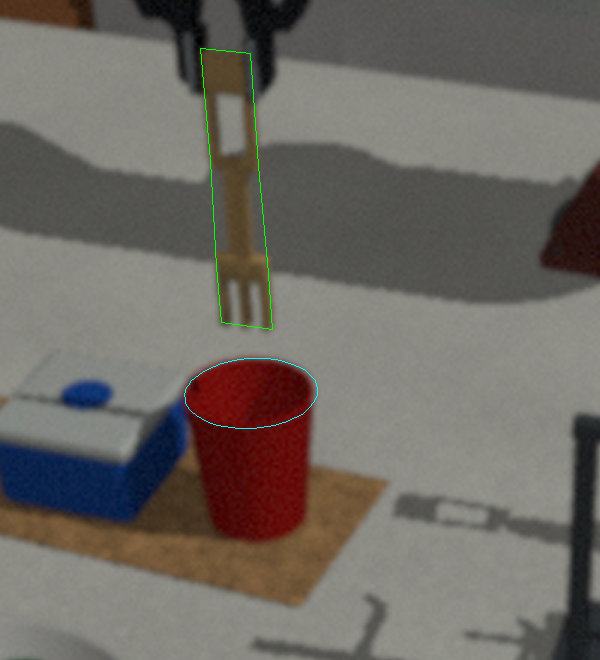

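View pics/topov8.png

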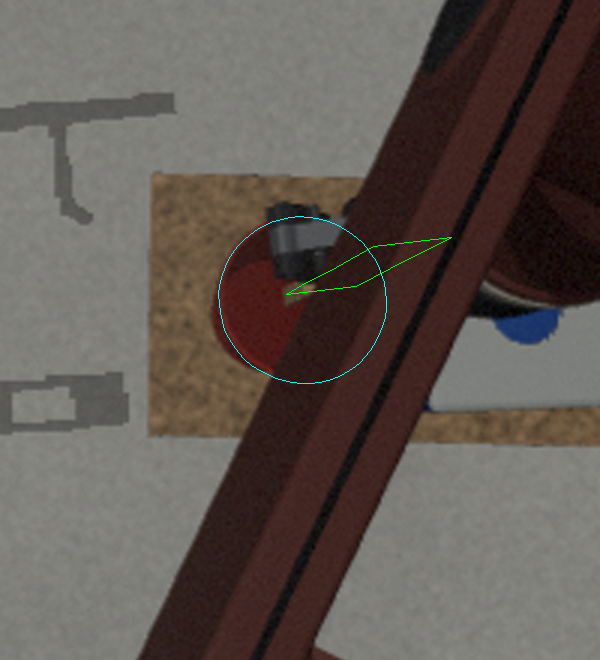

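The fork overlay matches, with the tines predicted and seen at scene (168,232) above the cup mouth at z≈150. I'll tilt about 0.35 rad around the jaw axis here so that it leans gently on the rim, then correct and go down.

Call:
jog_arm:
  commands:
    - {"delta_pos":[-1.2,0,0],"angular":[0,0.07,0]}
    - {"delta_pos":[-1.2,0,0],"angular":[0,0.07,0]}
    - {"delta_pos":[-1.0,0,0],"angular":[0,0.07,0]}
    - {"delta_pos":[-1.0,0,0],"angular":[0,0.07,0]}
    - {"delta_pos":[0,0,0],"angular":[0,0.07,0]}
    - {"delta_pos":[0,0,0],"angular":[0,0,0]}
    - {"delta_pos":[0,0,0],"angular":[0,0,0]}

```text
t: 11.0
tool_pos: [548.1, -178.4, 301.0]
tool_rot: [-0.173, -0.045, 0.984, -0.008]
contact_force: [-0.1, -0.3, -1.0]
gripper_width: 28.5
```

```bash
python3 go.py
cat > tip.py <<'E'
import sys
from go import *
s,R=st(); tip=s["tool_pos"]+R[:,2]*155.5; print("tip",tip,"lean",np.arccos(-R[2,2]))
d=np.array(list(map(float,sys.argv[1:4])))-tip; print("delta tool cm",R.T@d/10, "per world down 1cm:",R.T@[0,0,-1])
E
python3 tip.py 496 -182.5 30
```

```text
t 11.0 pos [ 548.066 -178.437  300.979] j [-0.364  0.333  1.298 -0.156  1.823 -2.042] w 28.465512789386633 F [-0.125 -0.285 -1.023] M [ 0.026 -0.188  0.004]
axes x [-0.936 -0.087  0.342] y [-0.092  0.996 -0.   ] z [-0.34  -0.031 -0.94 ] yaw(y-axis) 0.09225095698824193
tip [ 495.143 -183.335  154.844] lean 0.3488293747757616
delta tool cm [-4.355  0.075 11.701] per world down 1cm: [-0.342  0.     0.94 ]
```

Call:
jog_arm:
  commands:
    - {"delta_pos":[-0.55,0,1.5],"angular":[0,0,0]}
    - {"delta_pos":[-0.55,0,1.5],"angular":[0,0,0]}
    - {"delta_pos":[-0.55,0,1.5],"angular":[0,0,0]}
    - {"delta_pos":[-0.55,0,1.5],"angular":[0,0,0]}
    - {"delta_pos":[-0.55,0,1.5],"angular":[0,0,0]}
    - {"delta_pos":[-0.35,0,1.0],"angular":[0,0,0]}
    - {"delta_pos":[0,0,0],"angular":[0,0,0]}

```text
t: 11.88
tool_pos: [547.5, -178.2, 209.3]
tool_rot: [-0.175, -0.045, 0.984, -0.008]
contact_force: [-0.7, -0.7, -0.3]
gripper_width: 28.6
```

```bash
python3 tip.py 496 -182.5 20; python3 go.py; python3 shot.py 9; python3 -c "
import cv2;i=cv2.imread('pics/scene9.png')[80:270,150:350];cv2.imwrite('pics/c9.png',cv2.resize(i,None,fx=3,fy=3,interpolation=2))"
```

```text
tip [ 494.129 -183.031   63.34 ] lean 0.35186348124851313
delta tool cm [-1.673  0.032  4.003] per world down 1cm: [-0.345 -0.001  0.939]
t 11.875 pos [ 547.505 -178.223  209.313] j [-0.364  0.386  1.402 -0.152  1.67  -2.018] w 28.61820432309328 F [-0.683 -0.704 -0.325] M [ 0.027 -0.196  0.002]
axes x [-0.935 -0.087  0.345] y [-0.092  0.996  0.001] z [-0.343 -0.031 -0.939] yaw(y-axis) 0.09225201922291243
```

View pics/c9.png

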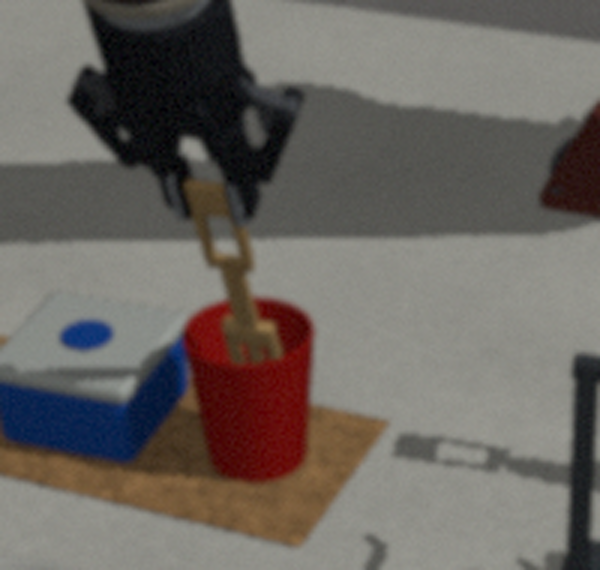

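The tines are inside the cup mouth (crop (250,350)) and the cup is upright and undisturbed. Continuing down.

Call:
jog_arm:
  commands:
    - {"delta_pos":[-0.5,0,1.2],"angular":[0,0,0]}
    - {"delta_pos":[-0.5,0,1.2],"angular":[0,0,0]}
    - {"delta_pos":[-0.4,0,1.0],"angular":[0,0,0]}
    - {"delta_pos":[-0.3,0,0.7],"angular":[0,0,0]}
    - {"delta_pos":[-0.1,0,0.3],"angular":[0,0,0]}
    - {"delta_pos":[0,0,0],"angular":[0,0,0]}

```text
t: 12.72
tool_pos: [549.8, -178.3, 162.9]
tool_rot: [-0.174, -0.045, 0.984, -0.008]
contact_force: [0.4, -0.4, -0.8]
gripper_width: 28.8
```

```bash
python3 tip.py 496 -182.5 10; python3 go.py; python3 shot.py 10; python3 -c "
import cv2;i=cv2.imread('pics/scene10.png')[80:270,150:350];cv2.imwrite('pics/c10.png',cv2.resize(i,None,fx=3,fy=3,interpolation=2))"
```

```text
tip [ 496.679 -183.177   16.827] lean 0.35022833244004953
delta tool cm [-0.177  0.074  0.662] per world down 1cm: [-0.343 -0.     0.939]
t 12.725 pos [ 549.807 -178.271  162.888] j [-0.363  0.429  1.436 -0.151  1.594 -2.005] w 28.763072153425465 F [ 0.445 -0.388 -0.837] M [ 0.049 -0.215 -0.012]
axes x [-0.935 -0.087  0.343] y [-0.092  0.996  0.   ] z [-0.342 -0.032 -0.939] yaw(y-axis) 0.09224765748471955
```

View pics/c10.png

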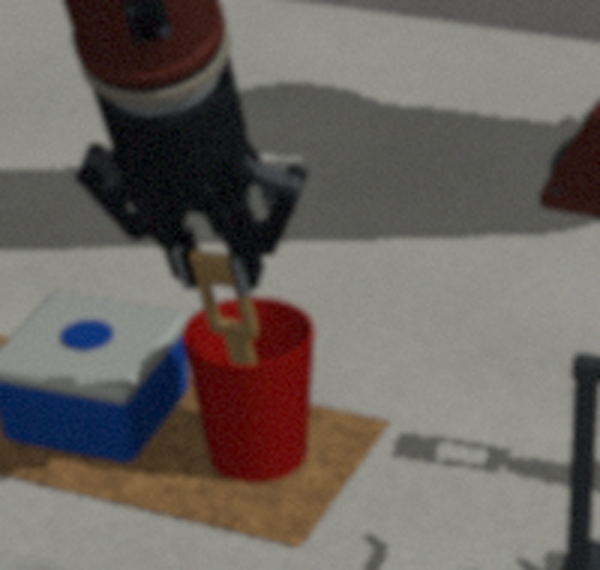

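The fork is down in the cup with its tines at about z 17. Easing down the last few millimetres.

Call:
jog_arm:
  commands:
    - {"delta_pos":[-0.07,0,0.2],"angular":[0,0,0]}
    - {"delta_pos":[-0.07,0,0.2],"angular":[0,0,0]}
    - {"delta_pos":[-0.07,0,0.2],"angular":[0,0,0]}
    - {"delta_pos":[0,0,0],"angular":[0,0,0]}

```text
t: 13.32
tool_pos: [549.6, -178.2, 156.4]
tool_rot: [-0.174, -0.045, 0.984, -0.008]
contact_force: [0.0, -0.3, -0.9]
gripper_width: 28.6
```

```bash
python3 tip.py 496 -182.5 7; python3 go.py
```

```text
tip [ 496.463 -183.119   10.335] lean 0.35039522321488853
delta tool cm [-0.077  0.066  0.327] per world down 1cm: [-0.343 -0.     0.939]
t 13.325 pos [ 549.617 -178.231  156.387] j [-0.363  0.435  1.441 -0.151  1.583 -2.003] w 28.625887598861734 F [ 0.004 -0.276 -0.894] M [ 0.06  -0.264  0.049]
axes x [-0.935 -0.087  0.343] y [-0.092  0.996  0.   ] z [-0.342 -0.031 -0.939] yaw(y-axis) 0.09220192279842444
```

No contact yet, with the tines about 4–5 mm above the inner floor. Releasing here.

Call:
jog_arm:
  commands:
    - {"delta_pos":[0,0,0],"angular":[0,0,0]}
    - {"delta_pos":[0,0,0],"angular":[0,0,0]}
    - {"delta_pos":[0,0,0],"angular":[0,0,0]}
    - {"delta_pos":[0,0,0],"angular":[0,0,0]}
    - {"delta_pos":[0,0,0],"angular":[0,0,0]}
    - {"delta_pos":[0,0,0],"angular":[0,0,0]}
  jaw: 0.75

```text
t: 14.08
tool_pos: [549.8, -178.3, 156.7]
tool_rot: [-0.174, -0.045, 0.984, -0.008]
contact_force: [0.5, -0.5, -0.1]
gripper_width: 64.1
```

```bash
python3 go.py; python3 shot.py 11; python3 -c "
import cv2;i=cv2.imread('pics/scene11.png')[80:270,150:350];cv2.imwrite('pics/c11.png',cv2.resize(i,None,fx=3,fy=3,interpolation=2))"
```

```text
t 14.075 pos [ 549.754 -178.301  156.656] j [-0.363  0.435  1.441 -0.151  1.583 -2.003] w 64.12931148050497 F [ 0.487 -0.543 -0.095] M [ 0.062 -0.179  0.007]
axes x [-0.935 -0.087  0.343] y [-0.092  0.996 -0.   ] z [-0.341 -0.032 -0.939] yaw(y-axis) 0.09223753089762311
```

View pics/c11.png

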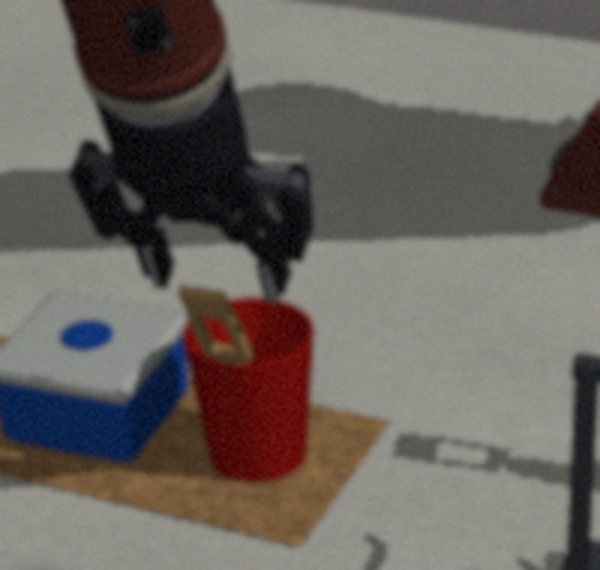

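The fork has been released and leans on the rim (tab at crop (210,310)); the cup is upright in place. Backing away along the tool axis.

Call:
jog_arm:
  commands:
    - {"delta_pos":[0,0,-1.0],"angular":[0,0,0]}
    - {"delta_pos":[0,0,-2.5],"angular":[0,0,0]}
    - {"delta_pos":[0,0,-2.5],"angular":[0,0,0]}
    - {"delta_pos":[0,0,-2.5],"angular":[0,0,0]}
    - {"delta_pos":[0,0,-2.5],"angular":[0,0,0]}
    - {"delta_pos":[0,0,-2.5],"angular":[0,0,0]}
    - {"delta_pos":[0,0,0],"angular":[0,0,0]}
    - {"delta_pos":[0,0,0],"angular":[0,0,0]}

```text
t: 15.18
tool_pos: [595.5, -173.9, 282.7]
tool_rot: [-0.174, -0.045, 0.984, -0.008]
contact_force: [-0.7, -0.7, 0.2]
gripper_width: 64.1
```

Call:
jog_arm:
  commands:
    - {"delta_pos":[0,5,0],"angular":[0,0,0]}
    - {"delta_pos":[0,5,0],"angular":[0,0,0]}
    - {"delta_pos":[0,5,0],"angular":[0,0,0]}
    - {"delta_pos":[0,5,0],"angular":[0,0,0]}
    - {"delta_pos":[0,0,0],"angular":[0,0,0]}
    - {"delta_pos":[0,0,0],"angular":[0,0,0]}
    - {"delta_pos":[0,0,0],"angular":[0,0,0]}

```text
t: 16.05
tool_pos: [577.3, 23.9, 282.9]
tool_rot: [-0.174, -0.045, 0.984, -0.008]
contact_force: [0.7, -1.0, -0.6]
gripper_width: 63.9
```

```bash
python3 go.py; python3 shot.py 12
cat > m2.py <<'E'
from cell import silhouettes,pinpoint
exec(open("m1.py").read().split("# utensil")[0])
for q in ["fork","spoon","turner"]:
    for n in P: print(q,n,[(round(d["confidence"],2),d["point"]) for d in pinpoint(q,P[n])],)
E
python3 m2.py; python3 -c "
import cv2,numpy as np;i=cv2.imread('pics/scene12.png')[130:270,150:350];j=cv2.imread('pics/top12.png')[180:320,340:540];cv2.imwrite('pics/c12.png',np.hstack([cv2.resize(k,None,fx=2,fy=2,interpolation=2) for k in(i,j)]))"
```

```text
t 16.05 pos [577.285  23.881 282.883] j [-0.064  0.365  1.292 -0.055  1.832 -1.73 ] w 63.92100072359157 F [ 0.655 -0.97  -0.599] M [ 0.023 -0.114  0.008]
axes x [-0.935 -0.085  0.344] y [-0.09   0.996 -0.   ] z [-0.342 -0.031 -0.939] yaw(y-axis) 0.09059984122552246
['scene'] [ 501.  -185.2] 0.15725456125108606
['top'] [ 506.5 -181.6] 0.24798154555940022
['scene', 'top'] [ 506.4 -181.7] 0.42306748119479165
fork scene [(0.98, [240.0, 367.4]), (0.77, [249.0, 414.8])]
fork top [(0.88, [259.0, 424.6])]
spoon scene [(0.67, [271.5, 434.3])]
spoon top []
turner scene [(0.61, [279.9, 488.2])]
turner top [(0.79, [227.1, 116.9])]
```

View pics/c12.png

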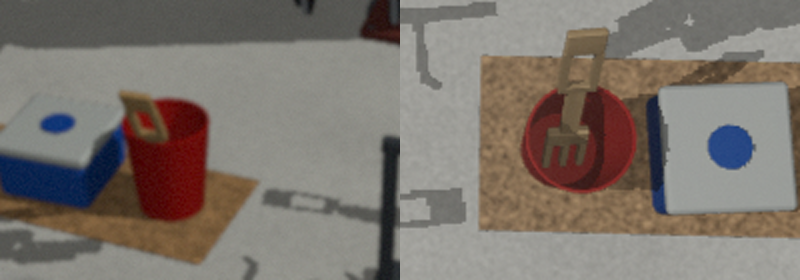

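View pics/scene12.png

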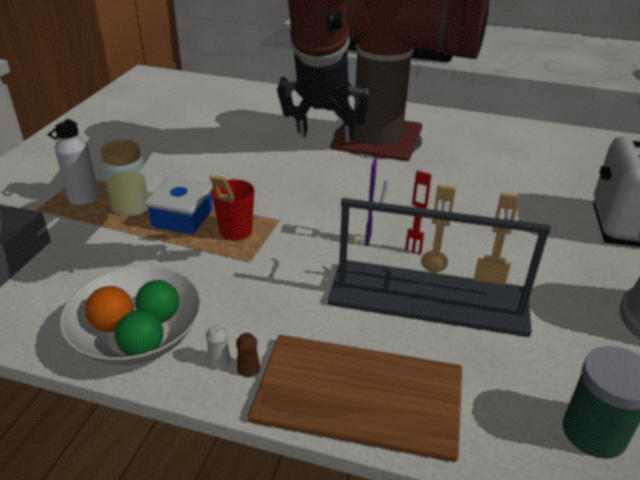

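The fork stands tines down in the upright cup, leaning on the rim (top crop: tines at (565,150), tab at (588,40)). The spoon, turner and both look-alikes look unmoved. One numeric check on tip offset and lean, then I hand in.

```bash
python3 - <<'E'
from h import *
p=pickle.load(open("top12.pkl","rb"));np.set_printoptions(precision=1,suppress=True)
tip=onz(p,(259,424.6),7); print(tip,"off axis",np.hypot(*(tip[:2]-[506.2,-182])))
for L in (0.4,0.5,0.55,0.6,0.65,0.7,0.8):
    top=onz(p,(197,434),7+182*np.cos(L)); print(L,top,"horiz needed",182*np.sin(L),"seen",np.hypot(*(top-tip)[:2]))
E
python3 -c "
from cell import ctrl; s=ctrl.sense(); print(s['t'],s['joint_vel']); print(ctrl.job_done())"
```

```text
[ 497.3 -189.2    7. ] off axis 11.492185845672804
0.4 [ 573.  -176.7  174.6] horiz needed 70.8741383001744 seen 76.79977557112119
0.5 [ 574.5 -178.3  166.7] horiz needed 87.25544802596495 seen 77.98697064843788
0.55 [ 575.3 -179.2  162.2] horiz needed 95.12907566537997 seen 78.68929554829496
0.6 [ 576.2 -180.2  157.2] horiz needed 102.76493015789644 seen 79.46581620684523
0.65 [ 577.2 -181.2  151.9] horiz needed 110.1439258439592 seen 80.3175859421457
0.7 [ 578.2 -182.3  146.2] horiz needed 117.24761907725977 seen 81.24540306002474
0.8 [ 580.5 -184.8  133.8] horiz needed 130.55880854371316 seen 83.33078090275687
16.65 [ 0.00272549  0.00115957 -0.00135221 -0.0010733  -0.00054968  0.00057881]
the job is handed in; nothing more can be done
None
```

The bamboo fork now stands in the open cup with its tines at the bottom, and I handed the job in at 16.65 s of the 48 s allowed. I gripped it across its 30 mm tab, raised it 21 mm, drew it 48 mm forward off the peg, and carried it over with the tines at about 150 mm. I released it inside the cup leaning about 0.35 rad, tines 4–5 mm above the inner floor.

**Last checks before handing in:**
- **Fork:** the tine ends are about 11 mm from the cup's axis, resting on the bottom. It leans about 0.44 rad (25°) against the rim.
- **Cup:** it is upright. The top camera puts its axis within 1 mm of the start.
- **Spoon and turner:** both hang where they were, and the red and purple look-alikes look unmoved.
- **Robot:** it was standing still, well clear of everything.

**Checks that disagreed or failed:**
- **Cup fit:** after the placing, the cup's outline fit got worse because the fork covers part of it. The scene camera then put it about 3 mm off, well inside the 40 mm allowed.
- **Missed detections:** the fork detector missed the fork in the last scene picture and the spoon detector missed the spoon in the last top picture. I confirmed both by eye and from the other camera.
- **Turner:** its detected position shifted by about 4 pixels between the first and last pictures, which I put down to detector error.

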